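# Gauge a panel groove on the sloping easel and sort the stile

## Robot

A 6-joint arm with a two-finger parallel gripper is mounted at the origin on the work surface. World frame = base frame: x ahead of the robot, y to its left, z up, the work surface at z = 0. Lengths are in m, angles in rad, forces in N, time in s.
With the tool pointing down it reaches from about 0.325 to 0.85 m from the base axis. Payload 15.5 kg.
Tool frame: the origin (TCP) lies on the centre line of the jaws, within the pads' length; the fingertips stand 14 mm ahead of it and the grasp point (between the pads) lies 5 mm behind it; z points along the fingers, y is the line along which they close (so a half turn about z gives the same grasp; the last joint's range is limited). The gripper opens to 91 mm and grips with 3 to 60 N. Pads are 32 mm wide; open, the fingers measure 118 mm over their backs; the gripper's body (76 mm by 178 mm) begins 60 mm behind the grasp point.
Start: joints at [1.115, 0.494, 1.345, -0, 1.302, -0.096], TCP at [0.22, 0.585, 0.228] pointing down, gripper open.
Joint ranges: [-2.91, 2.91], [-0.82, 2.16], [0.22, 2.67], [-1.22, 4.37], [0.12, 2.79], [-3.08, 3.08]. Speed limits (rad/s): [1.89, 1.89, 2.57, 3.01, 3.01, 3.01].

## Interface

Orientations are given as a rotation vector (axis times angle).
In Python, from plant import read_state, camera, job_done gives the robot as it stands. The module is installed in compiled form; this text tells all that it offers.
- The arm moves only by the tool servo_tool, never from a script. Its arguments are lists of equal length, an entry for each row: "delta_pos": the shift along the world's x, y, z normalised to -1 to 1, where 1 is 10 cm, a list of three; "rotation": the turn, a rotation vector about the world's x, y, z normalised to -1 to 1, where 1 is 2 pi rad, a list of three. In form: {"delta_pos": [[dx, dy, dz], ...], "rotation": [[wx, wy, wz], ...]}. A call has 1 to 12 rows; each row is the pose to reach, as a shift and turn from the pose commanded when the call began, turning the shorter way round; what a row does not reach only later rows make up. A row lasts 1/10 s, in which the tool goes at most 50 mm and 8.59 degrees, less where a joint would pass 70% of its speed; a pose out of reach is approached as far as the arm can. A call with a number of a shift or a turn outside -1 to 1 is refused whole. A call with a gripper value outside its range is refused whole. "gripper" is the finger opening in mm, from 0 to 91.2, set as the call begins (left out, the last holds). The fingers move at their own pace and stop on an object; "grip_force" is the grip in N (left out, the last holds). Time passes only in rows, so rows that repeat a pose let the fingers close. It gives the time, the measured TCP pose, the force, the opening and the grip force at its end, in the units of the state.
- read_state(): the state, without advancing time (a new reading comes with each control period).
- camera(name): name is "scene" or "side" or "wrist"; returns a dict with "frame" (420x560x3 uint8, blue, green, red), "fx", "fy", "cx", "cy" (pixels), "distortion" ([k1, k2, p1, p2, k3] as OpenCV has them; the pictures are not rectified), "xyz" and "orientation" of the camera in the world; the wrist camera has in their place "T_tool_cam" (4x4, takes a point from camera to tool coordinates, whose origin is the TCP and whose axes are the flange's). Camera axes: x right, y down, z forward; pixel columns grow to the right and rows downward; lengths in m; the calibration is good to about 2 mm. A picture is of the moment at which its call begins: read the wrist's pose just before it. There is no depth.
- job_done(): hands the job in; it is judged then, once.
The state is a dict: "t": time; "joint_pos": joint angles; "qvel": joint speeds; "joint_torque": joint torques, N m; "eef_pos": TCP position; "ee_rot": TCP orientation; "force": force on the tool from outside, world axes, zero at the start; "moment": the same for the moment, N m; "finger_gap": opening from 0.0 (shut) to 1.0 (fully open); "gripper_force": force on a finger pad.
Only numpy, scipy, OpenCV 4.12 (cv2) and the standard library are available. Lean on these libraries where they do the work, as an engineer would, in place of code of your own. Each camera call takes 0.05 s, during which the arm holds its last target. There are 200 camera calls.

## Task

The stile on the sloping bench easel has a panel groove that must be at least 12 mm deep: as it lies there, feel for the groove with the sprung probe of the dial depth gauge, press gently until the gauge's base sits flat across the edge, hold it there for about a second and read the depth, then stand the gauge back upright on its slotted rest. If the groove is deep enough, lay the stile flat, groove up, across the two bearers beside the finished stile; if it is too shallow, lay it flat, groove up, in the open tray for recutting. Leave the finished stile, chisel and glue bottle undisturbed.

Things in the scene. Friction and masses are not known exactly. Their poses are not given: they have to be found in the camera images.
- stile_mid (a point): Loose pale-wood stile (0.28 to 0.40 kg), 180 long (x) x 44 wide (y) x 56 mm high (z); the point is its centre, its upper face 28 mm above along z. At the start it lies on the sloping easel, z leaning 25 degrees from vertical towards the easel's +x, its x pointing down the slope, lower end against the ledge.
- stile_face (a point): Middle of the stile's flat upper face, 28 mm above stile_mid, same axes. One groove, 12 mm wide, runs the whole length of this face along x. Its middle line lies anywhere within 4 mm to either side (y) of this point, and it is 7 to 17 mm deep with a flat floor: neither is told, find out by touch or sight.
- gauge_grip (a point): Loose dial depth gauge (0.33 kg); z points up it. The point is the middle of its black grip block, 26 x 26 mm (x, y), from 24 mm below to 18 mm above the point. Just under the block is the round dial case, 49 mm across and 20 thick, leaning back 30 degrees, reaching 31 mm forward (+x). Stands on the rest at the start, its y along the rest's y within 6 degrees.
- gauge_foot (a point): Middle of the flat underside of the gauge's steel base bar, 24 (x) x 80 (y) x 14 mm (z); 88 mm below gauge_grip, same axes. An 8 mm round-ended probe comes straight down out of this point; when free its end stands 20 mm below it.
- probe (a joint): How far the gauge's sprung probe is pushed in, m: 0 free (20 mm out), 0.020 level with the underside. Depth read = 0.020 minus this. Spring 1.1 N at 0 to 2.1 N at 0.020. On the dial (faces the gauge's +x and up) the needle points up the gauge for depth 0 and turns clockwise 15 degrees per mm of depth; marks each mm, long ones each 5.
- easel: Fixed plywood bench easel, origin under its middle on the bench. Its bed, 210 mm along the slope and 130 mm wide (y), falls towards +x at 25 degrees (face towards the far side of the bench); the face is 85 mm above the origin at its middle. A ledge 12 mm thick stands 16 mm above the face along the bed's low end.
- rest: Fixed wooden rest for the gauge, 64 (x) x 110 (y) x 40 mm high, origin under its middle on the bench. Two flat-topped blocks, each 34 mm wide in y, leave a slot 42 mm wide between them running along x, 28 mm deep; the gauge's base bar (its y along the rest's y) bridges the slot and the probe hangs free in it.
- bearers: Fixed pair of wooden sticks on the bench, 200 mm long (along y), 30 mm wide, 20 mm high, at x = -55 and +55 mm from the origin (on the bench, midway between them). Stiles lie across both, their length along x. The finished stile lies on them near y = -60 mm; the free place is around y = +50 mm.
- tray: Fixed open plywood tray for work to be recut, 250 (x) x 170 (y) x 45 mm high outside, walls and floor 8 mm thick; origin under its middle on the bench. Empty.
- finished_mid (a point): Finished stile of the same size, lying groove up across the bearers; the point is its centre, x along its length. Loose; leave it.
- chisel: Loose bench chisel lying flat, about 265 mm long; origin near its ferrule. Leave it.
- glue: Loose white bottle of glue, 64 mm across, 150 mm high, standing; origin under its middle. Leave it.
Things that resemble listed ones, but are neither listed nor needed, are in the scene too. Leave any blue or turquoise look-alike of the part that bears gauge_grip alone.

How it is judged:
By the outcome, as a careful person would: the job done as asked, in the order asked, and still so for the second after the job is handed in, with the robot touching nothing.
It also fails if it takes over 56 s, if anything falls off the work surface, if the arm or the gripper's body presses on something with over 40 N, if the wrist force passes 120 N, or if a joint passes its speed limit or range.

## Working session

There is one attempt and no reset: what is moved stays moved. The work goes in short steps, Python scripts to look and compute and a tool call to move; the robot and the scene stay as the last step left them, time stands still between calls to the robot, and variables do not carry over. Pictures are saved under pics/ and viewed, at most 10 in all, crops included, and the job is handed in when it is done.

Besides the shell and the picture viewer there is one more tool, called after "Call:" as name(argument=value, ...), one argument or row to a line, values as JSON. servo_tool: Moves the arm, as the interface text tells. Scaled input: -1 to 1 covers 10 cm each way for a shift and 2 pi rad each way for a turn. Its arguments: {"type":"object","properties":{"delta_pos":{"type":"array"},"rotation":{"type":"array"},"gripper":{"type":"number"},"grip_force":{"type":"number"}},"required":["delta_pos","rotation"]}

```bash
mkdir -p pics; python3 - <<'E'
from plant import *
import cv2,numpy as np
s=read_state();print({k:np.round(v,3).tolist() for k,v in s.items()})
for n in("scene","side","wrist"):
    c=camera(n);cv2.imwrite(f"pics/{n}0.png",c["frame"])
    print(n,{k:np.round(v,4).tolist() for k,v in c.items() if k!="frame"})
E
```

```text
{'t': 0.0, 'joint_pos': [1.116, 0.494, 1.346, -0.0, 1.302, -0.095], 'qvel': [-0.001, -0.001, -0.001, 0.0, -0.001, -0.002], 'joint_torque': [0.004, -87.883, -38.186, 0.071, 0.053, -0.0], 'eef_pos': [0.22, 0.585, 0.227], 'ee_rot': [-0.562, -3.091, 0.002], 'force': [-0.346, 0.0, 0.233], 'moment': [-0.006, -0.047, 0.065], 'gripper_force': 0.0, 'finger_gap': 0.998}
scene {'fx': 456.6267, 'fy': 456.6267, 'cx': 282.5678, 'cy': 203.052, 'distortion': [0.0422, 0.0, 0.0, 0.0, 0.0], 'xyz': [1.3746, -0.5169, 0.7416], 'orientation': [-1.8917, -1.1312, 0.5878]}
side {'fx': 496.9953, 'fy': 496.9953, 'cx': 282.4913, 'cy': 208.6191, 'distortion': [-0.1487, 0.0, 0.0, 0.0, 0.0], 'xyz': [0.2648, -1.2049, 0.8713], 'orientation': [-2.1433, 0.1895, -0.118]}
wrist {'fx': 317.7979, 'fy': 317.7979, 'cx': 288.3289, 'cy': 214.8778, 'distortion': [0.0022, 0.0, 0.0, 0.0, 0.0], 'T_tool_cam': [[0.0, -0.9705, -0.2411, 0.0676], [1.0, 0.0001, -0.0003, 0.0007], [0.0003, -0.2411, 0.9705, -0.1578], [0.0, 0.0, 0.0, 1.0]]}
```

View pics/scene0.png

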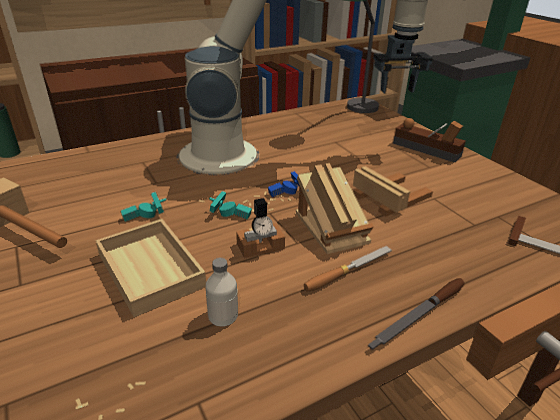

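View pics/side0.png

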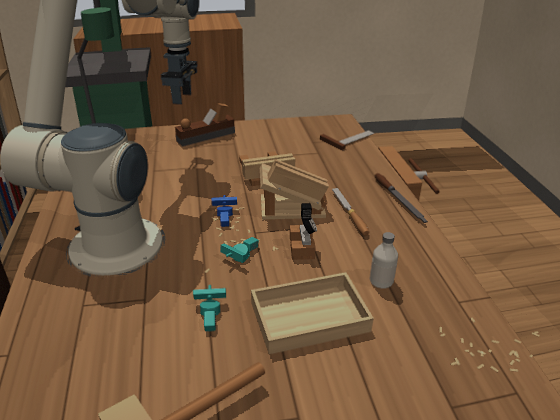

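Scene view: the black-and-silver gauge on its rest is at scene (262,218) / side (306,228). Look-alikes are blue at scene (285,186) and turquoise at (230,206) and (145,207), all lying down. The easel with the grooved stile is at scene (333,205), the bearers with the finished stile at (380,190), the tray at (150,262). I choose the upright black gauge and will check it in a close crop.

```bash
cat > h.py <<'E'
import cv2,numpy as np
from scipy.spatial.transform import Rotation as R
from plant import *
def cam(n,name=None):
    s=read_state();c=camera(n)
    if n=="wrist":
        T=np.eye(4);T[:3,:3]=R.from_rotvec(s["ee_rot"]).as_matrix();T[:3,3]=s["eef_pos"];T=T@np.array(c["T_tool_cam"])
    else:
        T=np.eye(4);T[:3,:3]=R.from_rotvec(c["orientation"]).as_matrix();T[:3,3]=c["xyz"]
    K=np.array([[c["fx"],0,c["cx"]],[0,c["fy"],c["cy"]],[0,0,1]]);d=np.array(c["distortion"])
    if name: cv2.imwrite(f"pics/{name}.png",c["frame"]); np.savez(f"pics/{name}.npz",T=T,K=K,d=d)
    return c["frame"],(T,K,d)
def load(name):
    z=np.load(f"pics/{name}.npz");return z["T"],z["K"],z["d"]
def ray(C,p):
    T,K,d=C;q=cv2.undistortPoints(np.array([[p]],float),K,d)[0,0]
    v=T[:3,:3]@np.array([q[0],q[1],1]);return T[:3,3],v/np.linalg.norm(v)
def tri(*obs):
    A=np.zeros((3,3));b=np.zeros(3)
    for C,p in obs:
        o,v=ray(C,p);M=np.eye(3)-np.outer(v,v);A+=M;b+=M@o
    X=np.linalg.solve(A,b);return X,[np.linalg.norm((np.eye(3)-np.outer(v,v))@(X-o)) for C,p in obs for o,v in [ray(C,p)]]
def onz(C,p,z):
    o,v=ray(C,p);return o+v*(z-o[2])/v[2]
def proj(C,X):
    T,K,d=C;Ti=np.linalg.inv(T)
    return cv2.projectPoints(np.atleast_2d(X).astype(float),cv2.Rodrigues(Ti[:3,:3])[0],Ti[:3,3],K,d)[0][:,0]
E
python3 - <<'E'
from h import *
a,_=cam("scene","s1");b,_=cam("side","d1")
A=cv2.resize(a[160:270,225:425],None,fx=4,fy=4,interpolation=cv2.INTER_CUBIC)
B=cv2.resize(b[145:270,205:345],None,fx=4.28,fy=4.28,interpolation=cv2.INTER_CUBIC)
cv2.imwrite("pics/cA.png",A);cv2.imwrite("pics/cB.png",B);print(A.shape,B.shape)
E
```

```text
(440, 800, 3) (535, 599, 3)
```

View pics/cA.png

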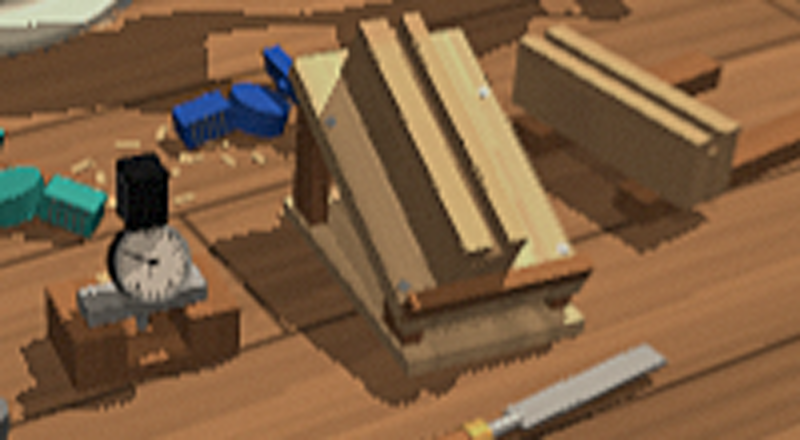

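View pics/cB.png

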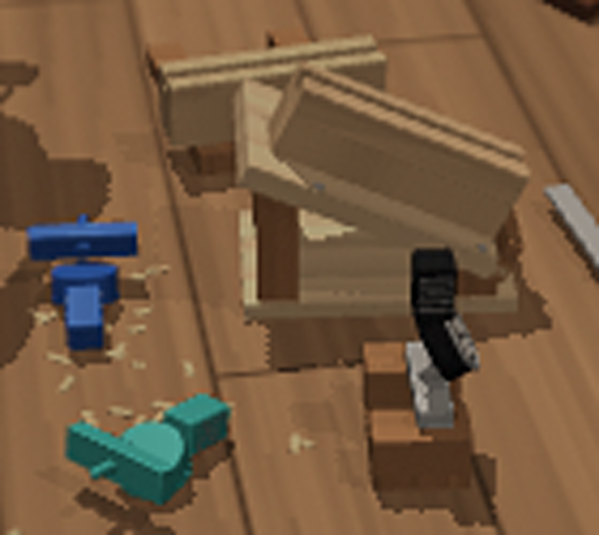

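The black gauge stands upright on its rest, dial facing the scene camera: block top at crop A (142,160), crop B (435,255). The stile is on the easel, low end near crop A (470,250), high end at (390,20).

```bash
python3 - <<'E'
from h import *
S=load("s1");D=load("d1")
a=lambda x,y:(225+x/4-.4,160+y/4-.4)
b=lambda x,y:(205+x/4.28-.4,145+y/4.28-.4)
for n,p,q in [("block top",(142,160),(435,257)),("bar -y end low",(85,322),(435,425)),("bar +y",(205,292),(415,345)),
 ("stile hi -y",(360,25),(305,68)),("stile lo -y",(465,250),(527,178)),
 ("ledge -y top",(412,305),(495,275)),("bed hi -y",(295,60),(240,180)),
 ("bed hi +y",(460,32),(240,85)),
 ("fin near -y lo? top",(705,148),(385,58)),("fin hi -y",(522,40),(165,80)),("fin +y far",(550,30),(162,65))]:
    X,e=tri((S,a(*p)),(D,b(*q)));print(n,X.round(3),np.round(e,3))
# tray corners on z=.045, full pixels
for n,p,q in [("tray1",(97,241),(253,289)),("tray2",(163,221),(350,277)),("tray3",(206,273),(371,317)),("tray4",(133,296),(267,333)),("glue top",(219,262),(388,236)),("rest",(0,0),(0,0))][:5]:
    X,e=tri((S,p),(D,q));print(n,X.round(3),np.round(e,3))
for p in [(390,250),(350,268),(308,290)]: print("chisel",onz(S,p,.01).round(3))
E
```

```text
block top [ 0.541 -0.103  0.147] [0.002 0.002]
bar -y end low [ 0.538 -0.141  0.039] [0.001 0.001]
bar +y [ 0.543 -0.057  0.041] [0.003 0.003]
stile hi -y [0.492 0.085 0.18 ] [0.006 0.006]
stile lo -y [0.649 0.065 0.096] [0.001 0.001]
ledge -y top [0.622 0.046 0.034] [0.008 0.008]
bed hi -y [0.439 0.064 0.12 ] [0.006 0.006]
bed hi +y [0.459 0.19  0.123] [0.003 0.003]
fin near -y lo? top [0.596 0.308 0.072] [0. 0.]
fin hi -y [0.413 0.286 0.076] [0.002 0.002]
fin +y far [0.414 0.312 0.078] [0.001 0.001]
tray1 [ 0.38  -0.433  0.095] [0.055 0.055]
tray2 [ 0.569 -0.367  0.151] [0.036 0.036]
tray3 [ 0.635 -0.326  0.008] [0.066 0.066]
tray4 [ 0.414 -0.386 -0.09 ] [0.047 0.047]
glue top [ 0.71  -0.279  0.147] [0.002 0.002]
chisel [0.71  0.185 0.01 ]
chisel [0.72  0.052 0.01 ]
chisel [ 0.738 -0.079  0.01 ]
```

The black upright gauge is confirmed at about (0.541, -0.10), its front (+x) towards world +x. Easel and stile are yawed about -8°. I'll move to an overhead look with the camera on the dial side.

Call:
servo_tool(
  delta_pos=[
    [0.26, -0.47, 0.3],
    [0.52, -0.94, 0.3],
    [0.52, -0.94, 0.3],
    [0.52, -0.94, 0.3],
  ],
  rotation=[
    [0, 0, -0.0225],
    [0, 0, -0.045],
    [0, 0, -0.0675],
    [0, 0, -0.075],
  ],
)

```text
t: 0.65
eef_pos: [0.2732, 0.4891, 0.2585]
ee_rot: [1.279, 2.869, 0.0]
force: [-0.4, 0.8, 0.2]
finger_gap: 1.003
gripper_force: 0.0
```

Call:
servo_tool(
  delta_pos=[
    [0.26, -0.47, 0.3],
    [0.52, -0.94, 0.3],
    [0.52, -0.94, 0.3],
    [0.52, -0.94, 0.3],
  ],
  rotation=[
    [0, 0, -0.0225],
    [0, 0, -0.045],
    [0, 0, -0.0675],
    [0, 0, -0.075],
  ],
)

```text
t: 1.05
eef_pos: [0.3251, 0.3952, 0.2884]
ee_rot: [1.914, 2.491, 0.001]
force: [-1.1, 0.3, -0.1]
finger_gap: 0.999
gripper_force: 0.0
```

Call:
servo_tool(
  delta_pos=[
    [0.26, -0.47, 0.1],
    [0.52, -0.94, 0.1],
    [0.52, -0.94, 0.1],
    [0.52, -0.94, 0.1],
  ],
  rotation=[
    [0, 0, -0.0225],
    [0, 0, -0.045],
    [0, 0, -0.0675],
    [0, 0, -0.075],
  ],
)

```text
t: 1.45
eef_pos: [0.377, 0.3013, 0.2981]
ee_rot: [2.443, 1.975, 0.0]
force: [-0.1, 1.0, 0.5]
finger_gap: 1.003
gripper_force: 0.0
```

Call:
servo_tool(
  delta_pos=[
    [0.26, -0.47, 0],
    [0.52, -0.94, 0],
    [0.52, -0.94, 0],
    [0.52, -0.94, 0],
  ],
  rotation=[
    [0, 0, -0.0225],
    [0, 0, -0.045],
    [0, 0, -0.0675],
    [0, 0, -0.075],
  ],
)

```text
t: 1.85
eef_pos: [0.4289, 0.2073, 0.2979]
ee_rot: [2.837, 1.35, -0.0]
force: [-0.9, 0.2, 0.6]
finger_gap: 1.001
gripper_force: 0.0
```

Call:
servo_tool(
  delta_pos=[
    [0.26, -0.47, 0],
    [0.52, -0.94, 0],
    [0.52, -0.94, 0],
    [0.52, -0.94, 0],
  ],
  rotation=[
    [0, 0, -0.0225],
    [0, 0, -0.045],
    [0, 0, -0.0675],
    [0, 0, -0.075],
  ],
)

```text
t: 2.25
eef_pos: [0.4809, 0.1132, 0.2978]
ee_rot: [3.073, 0.65, -0.0]
force: [0.0, 0.4, -0.4]
finger_gap: 0.998
gripper_force: 0.0
```

Call:
servo_tool(
  delta_pos=[
    [0.2, -0.3, 0],
    [0.2, -0.3, 0],
    [0.2, -0.3, 0],
    [0.2, -0.3, 0],
    [0.2, -0.3, 0],
  ],
  rotation=[
    [0, 0, -0.0225],
    [0, 0, -0.045],
    [0, 0, -0.0675],
    [0, 0, -0.075],
    [0, 0, -0.075],
  ],
)

```text
t: 2.75
eef_pos: [0.5, 0.0849, 0.2978]
ee_rot: [-3.141, 0.073, 0.0]
force: [0.2, -0.1, -0.2]
finger_gap: 1.001
gripper_force: 0.0
```

```bash
python3 - <<'E'
from h import *
s=read_state();print(s["t"],s["eef_pos"],s["ee_rot"],s["joint_pos"])
f,_=cam("wrist","w1")
cv2.imwrite("pics/w1b.png",cv2.resize(f,(800,600),interpolation=cv2.INTER_CUBIC))
E
```

```text
2.75 [0.4999918  0.08490946 0.29784915] [-3.14073679e+00  7.31192143e-02  2.82394999e-04] [5.04131248e-02 2.59499918e-01 1.52547118e+00 1.84739550e-05
 1.35680049e+00 1.66775894e+00]
```

View pics/w1b.png

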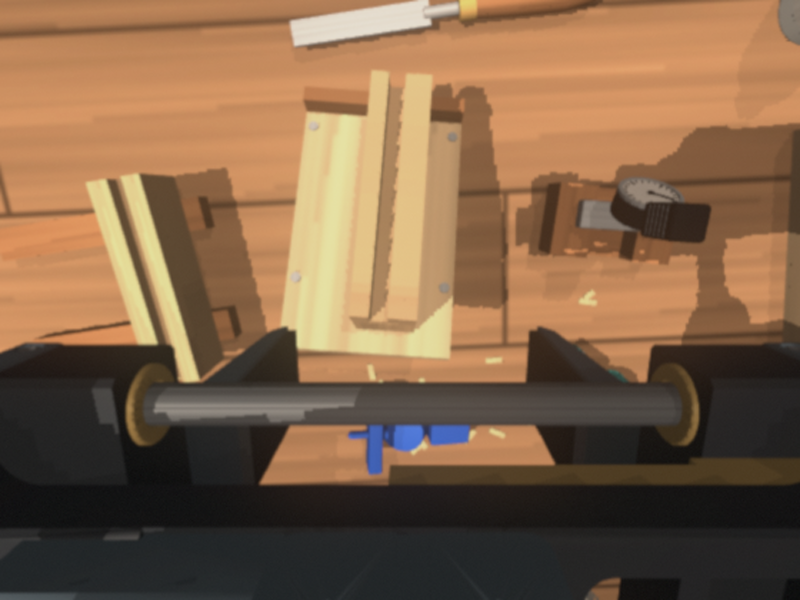

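Overhead view (800-px scale): stile top face from (371,71)-(432,75) at the low end to (350,317)-(417,321) at the high end, with a dark groove between two strips. Easel bed top corners are at (283,350) and (449,357). Gauge block top is at (690,222), dial at (650,195). The finished stile is at left, the chisel at top.

```bash
python3 - <<'E'
from h import *
C=load("w1");f=cv2.imread("pics/w1.png");g=cv2.cvtColor(f,cv2.COLOR_BGR2GRAY)
for r in (60,80,110,140,170,200,215): print(r,[int(x) for x in g[r,242:318]])
k=1/1.4286
P=lambda x,y:((x+.5)*k-.5,(y+.5)*k-.5)
h1=onz(C,P(283,350),.129);h2=onz(C,P(449,357),.129);l2=onz(C,P(458,122),.055);l1=onz(C,P(305,88),.055)
print("bed",h1.round(4),h2.round(4),l1.round(4),l2.round(4),np.linalg.norm(h1-h2))
v=(h1-h2)/np.linalg.norm(h1-h2);psi=np.arctan2(-v[0],v[1]);print("yaw",np.degrees(psi))
o=(h1+h2)/2+.0952*np.array([np.cos(psi),np.sin(psi),0]);print("easel o",o)
S=load("s1");D=load("d1")
for p in [(690,222),(646,203),(710,205),(705,242)]: print("gauge top",onz(C,P(*p),.146).round(4))
for n,p in [("fin lo L",(88,182)),("fin lo R",(172,176)),("finhiR",(200,380))]: print(n,onz(C,P(*p),.076).round(4))
for n,p,q in [("tr lx-y",(97,241),(267,333)),("tr lx+y",(163,221),(253,289)),("hx+y",(206,273),(350,277)),("hx-y",(133,296),(371,317))]:
    X,e=tri((S,p),(D,q));print(n,X.round(3),np.round(e,3))
E
```

```text
60 [165, 165, 164, 165, 164, 165, 164, 164, 164, 165, 165, 164, 164, 164, 164, 166, 173, 189, 197, 198, 199, 198, 199, 199, 200, 199, 199, 199, 194, 171, 133, 138, 152, 156, 158, 159, 159, 159, 160, 161, 165, 179, 194, 199, 199, 199, 199, 199, 199, 199, 198, 199, 200, 199, 199, 199, 199, 200, 198, 193, 178, 162, 146, 124, 115, 114, 115, 114, 114, 113, 112, 110, 111, 125, 147, 155]
80 [182, 172, 165, 162, 159, 151, 147, 143, 137, 132, 128, 122, 121, 123, 141, 176, 194, 197, 198, 198, 198, 198, 197, 199, 198, 197, 194, 174, 136, 124, 137, 142, 143, 143, 142, 142, 143, 150, 170, 186, 194, 197, 198, 198, 198, 198, 198, 197, 197, 198, 198, 198, 198, 198, 197, 198, 197, 195, 175, 122, 84, 77, 78, 77, 78, 77, 77, 78, 77, 77, 77, 77, 76, 76, 77, 76]
110 [216, 216, 215, 214, 212, 211, 208, 204, 196, 192, 191, 191, 195, 197, 198, 198, 197, 198, 198, 197, 197, 198, 198, 196, 188, 159, 126, 132, 140, 140, 140, 140, 139, 139, 138, 147, 172, 185, 194, 196, 196, 197, 197, 197, 196, 197, 197, 196, 197, 196, 196, 196, 196, 196, 196, 195, 188, 172, 161, 158, 158, 157, 158, 160, 159, 160, 158, 158, 158
[... 1464 characters left out ...]
8, 157, 158, 160, 160, 161, 161, 161, 161, 160, 162, 167, 169, 182, 202, 208, 208, 208, 206, 203, 197, 181, 158]
bed [0.4577 0.1855 0.129 ] [0.4462 0.0598 0.129 ] [0.6553 0.1652 0.055 ] [0.6237 0.0418 0.055 ] 0.12622545403664123
yaw -5.228827883507906
easel o [0.54674432 0.11397887 0.129     ]
gauge top [ 0.541  -0.1031  0.146 ]
gauge top [ 0.5548 -0.0727  0.146 ]
gauge top [ 0.5515 -0.1152  0.146 ]
gauge top [ 0.5271 -0.1146  0.146 ]
fin lo L [0.5893 0.3425 0.076 ]
fin lo R [0.5908 0.2743 0.076 ]
finhiR [0.415  0.2798 0.076 ]
tr lx-y [ 0.38  -0.463  0.048] [0.006 0.006]
tr lx+y [ 0.368 -0.301  0.042] [0. 0.]
hx+y [ 0.617 -0.282  0.038] [0.009 0.009]
hx-y [ 0.62  -0.441  0.048] [0.005 0.005]
```

```bash
cat > st.py <<'E'
from h import *
C=load("w1")
from scipy.optimize import least_squares
# native pixels, features in stile face frame (x down slope, y), groove offset g
def pose(p):
    x,y,z,psi=p[:4];Rm=R.from_euler("zy",[psi,np.radians(25)]).as_matrix();return np.array([x,y,z]),Rm
L=[(60,258.7),(80,256.7),(110,254)];  # left edge
L=[(80,256.6),(110,254),(140,251.3),(170,248.3),(200,245)]
Rr=[(80,300.5),(110,299),(140,297),(170,295),(200,293)]
GL=[(80,269.4),(110,267),(140,264.7),(170,262),(200,259.5)]
GR=[(80,280),(110,278),(140,276),(170,274.2),(200,271)]
def res(p):
    c,Rm=pose(p);o=[]
    for pts,yy in ((L,.022),(Rr,-.022)):
        q=proj(C,c+np.array([[t,yy,0] for t in (-.09,.09)])@Rm.T)
        for r,cc in pts: o.append(q[0,0]+(q[1,0]-q[0,0])*(r-q[0,1])/(q[1,1]-q[0,1])-cc)
    k=1/1.4286
    q=proj(C,c+np.array([[-.09,-.022,0],[.09,-.022,0],[.09,.022,0]])@Rm.T)
    for a,b in zip(q,[(417,321),(432,74),(371,71)]): o+=list((a[1]-((b[1]+.5)*k-.5),))
    return o
s=least_squares(res,[.57,.1,.132,-.12]);print(s.x,np.degrees(s.x[3]),np.round(s.fun,2))
c,Rm=pose(s.x)
for pts in (GL,GR):
    for r,cc in pts:
        o,v=ray(C,(cc,r));t=((c-o)@Rm[:,2])/(v@Rm[:,2]);print(((o+t*v-c)@Rm*1000).round(1),end=" ")
    print()
E
python3 st.py
```

```text
[ 0.57181348  0.09549349  0.13619981 -0.10863751] -6.224470882505076 [ 0.28  0.05 -0.08  0.09  0.56  0.15 -0.31 -0.28 -0.25 -0.21  0.21 -0.22
 -0.05]
[55.8  9.4  0. ] [23.   9.2  0. ] [-8.7  8.9  0. ] [-39.2   9.1   0. ] [-68.5   9.    0. ] 
[56.4 -1.3  0. ] [23.6 -1.6  0. ] [-8.1 -2.   0. ] [-38.5  -2.5   0. ] [-67.9  -1.7   0. ]
```

Call:
servo_tool(
  delta_pos=[
    [0.1, -0.47, -0.1],
    [0.2, -0.94, -0.2],
    [0.2, -0.94, -0.2],
  ],
  rotation=[
    [0, 0, -0.0055],
    [0, 0, -0.0055],
    [0, 0, -0.0055],
  ],
  gripper=64,
)

```text
t: 3.1
eef_pos: [0.5205, -0.0133, 0.2768]
ee_rot: [3.138, -0.128, -0.002]
force: [0.2, 1.2, -0.3]
finger_gap: 0.768
gripper_force: 0.0
```

Call:
servo_tool(
  delta_pos=[
    [0.1, -0.47, -0.2],
    [0.21, -0.945, -0.5],
    [0.21, -0.945, -0.78],
    [0.21, -0.945, -0.78],
  ],
  rotation=[
    [0, 0, 0],
    [0, 0, 0],
    [0, 0, 0],
    [0, 0, 0],
  ],
)

```text
t: 3.5
eef_pos: [0.5392, -0.104, 0.1966]
ee_rot: [-3.137, 0.126, 0.009]
force: [-1.1, 0.7, 0.2]
finger_gap: 0.7
gripper_force: 0.0
```

```bash
python3 - <<'E'
from h import *
s=read_state();print(s["t"],s["eef_pos"],s["ee_rot"])
f,_=cam("wrist","w2")
cv2.imwrite("pics/w2b.png",cv2.resize(f[100:420,110:490],None,fx=1.8,fy=1.8,interpolation=cv2.INTER_CUBIC))
E
```

```text
3.5 [ 0.53917709 -0.10399366  0.19658523] [-3.13747424  0.12649533  0.0094203 ]
```

View pics/w2b.png

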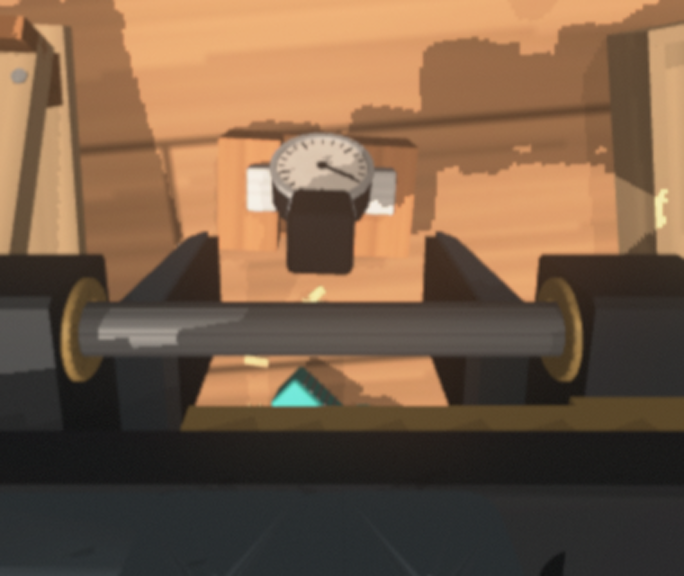

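Gauge is centred between the fingers (block top at crop (320,238)), aligned, and its dial reads about 300° (20 mm, free). I'll descend and grip.

Call:
servo_tool(
  delta_pos=[
    [0.02, 0, -0.3],
    [0.02, 0, -0.6],
    [0.02, 0, -0.72],
    [0.02, 0, -0.72],
  ],
  rotation=[
    [0, 0, 0],
    [0, 0, 0],
    [0, 0, 0],
    [0, 0, 0],
  ],
)

```text
t: 3.95
eef_pos: [0.5428, -0.1025, 0.128]
ee_rot: [-3.139, 0.124, 0.002]
force: [-0.4, -0.3, -0.0]
finger_gap: 0.702
gripper_force: 0.0
```

Call:
servo_tool(
  delta_pos=[
    [0, 0, 0],
    [0, 0, 0],
    [0, 0, 0],
    [0, 0, 0],
    [0, 0, 0],
    [0, 0, 0],
  ],
  rotation=[
    [0, 0, 0],
    [0, 0, 0],
    [0, 0, 0],
    [0, 0, 0],
    [0, 0, 0],
    [0, 0, 0],
  ],
  gripper=0,
  grip_force=30,
)

```text
t: 4.55
eef_pos: [0.5433, -0.1036, 0.1282]
ee_rot: [3.139, -0.126, 0.001]
force: [-0.1, 0.2, 5.4]
finger_gap: 0.28
gripper_force: 30.0
```

```bash
python3 - <<'E'
from h import *
R0=R.from_rotvec(read_state()["ee_rot"]);T=R.from_euler("ZY",[-6.2,25],degrees=True)*R.from_euler("x",180,degrees=True)
d=(T*R0.inv()).as_rotvec();print(d/2/np.pi,np.degrees(np.linalg.norm(d)))
n=T.as_matrix()[:,2]*-1;print(n,T.as_matrix()[:,0])
E
```

```text
[ 0.00655835  0.06924339 -0.00438665] 25.088930973683507
[ 0.42014635 -0.0456425   0.90630779] [ 0.90100676 -0.09788066 -0.42261826]
```

Call:
servo_tool(
  delta_pos=[
    [0, 0, 0.2],
    [0, 0, 0.6],
    [0, 0, 1],
    [0, 0, 1],
  ],
  rotation=[
    [0, 0, 0],
    [0, 0, 0],
    [0, 0, 0],
    [0, 0, 0],
  ],
)

```text
t: 4.95
eef_pos: [0.5452, -0.1042, 0.2325]
ee_rot: [3.137, -0.126, 0.011]
force: [0.7, 0.1, -3.9]
finger_gap: 0.28
gripper_force: 30.0
```

Call:
servo_tool(
  delta_pos=[
    [0.2, 0.3, 0.3],
    [0.3, 0.6, 0.5],
    [0.45, 0.98, 0.6],
    [0.45, 0.98, 0.6],
  ],
  rotation=[
    [0.0016, 0.017, -0.001],
    [0.0033, 0.035, -0.002],
    [0.005, 0.052, -0.0033],
    [0.0066, 0.0692, -0.0044],
  ],
)

```text
t: 5.35
eef_pos: [0.5897, -0.0014, 0.2887]
ee_rot: [-3.039, 0.159, 0.677]
force: [-0.2, -1.2, -3.7]
finger_gap: 0.286
gripper_force: 30.0
```

Call:
servo_tool(
  delta_pos=[
    [0.2, 0.4, 0],
    [0.44, 0.8, -0.1],
    [0.44, 0.98, -0.23],
    [0.44, 0.98, -0.23],
    [0.44, 0.98, -0.23],
    [0.44, 0.98, -0.23],
  ],
  rotation=[
    [0, 0, 0],
    [0, 0, 0],
    [0, 0, 0],
    [0, 0, 0],
    [0, 0, 0],
    [0, 0, 0],
  ],
)

```text
t: 5.95
eef_pos: [0.6319, 0.0915, 0.2651]
ee_rot: [-3.04, 0.166, 0.674]
force: [-0.3, -0.2, -2.0]
finger_gap: 0.289
gripper_force: 30.0
```

```bash
python3 - <<'E'
from h import *
s=read_state();print(s["t"],s["eef_pos"],s["force"])
Rm=R.from_rotvec(s["ee_rot"]);T=R.from_euler("ZY",[-6.2,25],degrees=True)*R.from_euler("x",180,degrees=True)
print(np.degrees((T*Rm.inv()).as_rotvec()))
f,_=cam("wrist","w3")
cv2.imwrite("pics/w3b.png",cv2.resize(f[0:300,110:490],None,fx=2,fy=2,interpolation=cv2.INTER_CUBIC))
E
```

```text
5.95 [0.63187705 0.09147126 0.26505708] [-0.28385444 -0.19747753 -1.98773268]
[-0.00450157 -0.02003407  0.06388765]
```

View pics/w3b.png

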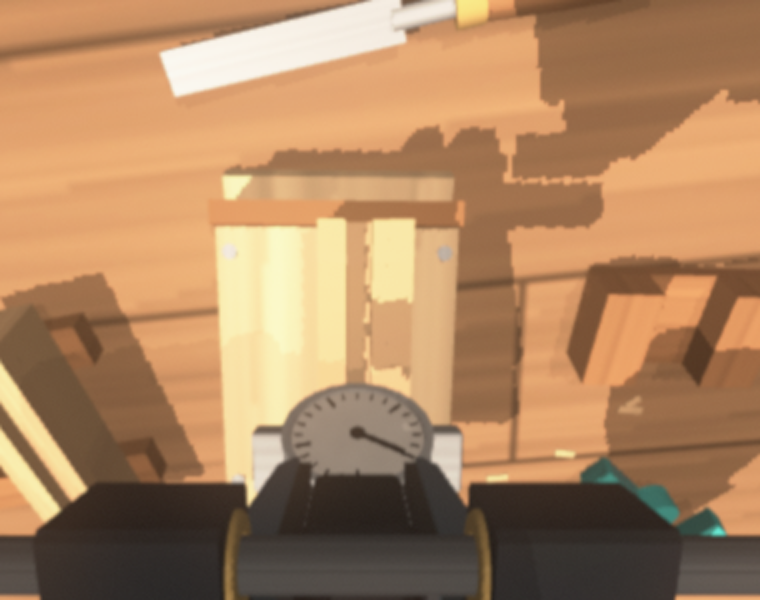

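The gauge is held aligned over the stile: bar ends at crop x 253/462 (centre 357.5), groove at 347-370 and running parallel to the view, dial free at about 20 mm. A finer groove profile comes next.

```bash
python3 - <<'E'
from h import *
g=cv2.cvtColor(cv2.imread("pics/w3.png"),cv2.COLOR_BGR2GRAY)
for r in (113,120,140,160,180): print(r,[int(x) for x in g[r,264:322]])
for r in (222,228): print(r,[int(x) for x in g[r,232:246]],[int(x) for x in g[r,334:348]])
E
```

```text
113 [186, 184, 182, 187, 207, 226, 231, 231, 231, 231, 231, 232, 231, 231, 231, 232, 231, 230, 220, 189, 176, 177, 177, 177, 177, 177, 177, 176, 177, 191, 211, 213, 210, 226, 230, 230, 230, 230, 230, 230, 230, 230, 230, 230, 230, 230, 229, 230, 230, 230, 230, 228, 218, 177, 132, 120, 119, 119]
120 [224, 224, 224, 225, 227, 230, 231, 231, 231, 231, 231, 231, 231, 231, 231, 231, 230, 230, 220, 189, 177, 178, 178, 178, 177, 177, 177, 180, 193, 214, 218, 213, 211, 226, 230, 230, 230, 230, 230, 229, 228, 229, 230, 230, 230, 230, 230, 230, 230, 230, 230, 229, 221, 198, 182, 180, 185, 189]
140 [224, 223, 223, 224, 226, 230, 230, 231, 231, 231, 231, 231, 231, 231, 231, 230, 231, 229, 218, 183, 175, 177, 178, 177, 177, 177, 178, 179, 192, 212, 213, 209, 222, 229, 230, 229, 229, 230, 229, 230, 230, 229, 230, 229, 230, 229, 229, 229, 230, 229, 229, 227, 216, 196, 190, 192, 192, 193]
160 [223, 222, 222, 223, 225, 229, 230, 230, 230, 230, 230, 230, 230, 230, 230, 230, 229, 228, 216, 181, 172, 174, 174, 174, 174, 174, 177, 189, 209, 209, 195, 170, 172, 177, 177, 177, 177, 176, 177, 177, 176, 177, 177, 177, 176, 176, 176, 176, 176, 176, 176, 179, 186, 189, 190, 191, 192, 192]
180 [222, 221, 220, 221, 222, 223, 224, 223, 224, 226, 227, 227, 226, 224, 223, 223, 222, 220, 211, 176, 167, 169, 169, 170, 168, 168, 166, 161, 161, 177, 192, 178, 173, 175, 173, 174, 174, 173, 174, 173, 173, 174, 174, 174, 173, 173, 173, 173, 173, 173, 176, 182, 187, 188, 190, 191, 191, 191]
222 [224, 225, 225, 223, 216, 216, 217, 217, 217, 217, 217, 218, 216, 216] [212, 212, 212, 212, 211, 203, 181, 166, 177, 181, 180, 181, 180, 180]
228 [223, 224, 225, 220, 212, 213, 217, 219, 219, 218, 218, 218, 219, 218] [212, 212, 212, 212, 211, 201, 174, 157, 165, 170, 170, 171, 171, 172]
```

Groove centre at the foot is within 0.5 mm of the probe line and yaw is off by about 0.6°. I'll nudge both and come down 40 mm along the stile normal.

Call:
servo_tool(
  delta_pos=[
    [-0.05, 0.0, -0.1],
    [-0.1, 0.006, -0.22],
    [-0.14, 0.01, -0.3],
    [-0.168, 0.014, -0.363],
    [-0.168, 0.014, -0.363],
    [-0.168, 0.014, -0.363],
  ],
  rotation=[
    [-0.0007, 0.0001, -0.0015],
    [-0.0007, 0.0001, -0.0015],
    [-0.0007, 0.0001, -0.0015],
    [-0.0007, 0.0001, -0.0015],
    [-0.0007, 0.0001, -0.0015],
    [-0.0007, 0.0001, -0.0015],
  ],
)

```text
t: 6.6
eef_pos: [0.6155, 0.0937, 0.229]
ee_rot: [-3.041, 0.181, 0.675]
force: [0.3, -0.8, -3.8]
finger_gap: 0.286
gripper_force: 30.0
```

```bash
cat > dial.py <<'E'
from h import *
import sys
name=sys.argv[1]
s=read_state();print(s["t"],s["eef_pos"].round(4) if hasattr(s["eef_pos"],"round") else s["eef_pos"],np.round(s["force"],1))
f,C=cam("wrist",name);T,K,d=C;Tc=np.linalg.inv(s_T) if False else None
# dial ellipse: gauge frame origin approx at TCP; find ellipse in image by fit on w3 crop: centre (357,432)/2, semi (65,42)/2
g=cv2.cvtColor(f,cv2.COLOR_BGR2GRAY).astype(np.float32)
cx,cy=110+357.3/2,432/2
a,b=66/2,47/2
best=[]
for dep in np.arange(0,21,.25):
    th=np.radians(dep*15)  # clockwise from 'up'; image: up=down, so vector rotated 180
    rr=np.linspace(.15,.75,25)
    x=cx-np.sin(th)*a*rr; y=cy+np.cos(th)*b*rr
    v=cv2.remap(g,x.astype(np.float32)[None],y.astype(np.float32)[None],cv2.INTER_LINEAR)
    best.append((float(v.mean()),dep))
best.sort();print(best[:6])
E
python3 - <<'E'
E
python3 dial.py w4; sed -i 's#name=sys.argv\[1\]#name=sys.argv[1]#' dial.py
```

```text
6.6 [0.6155 0.0937 0.229 ] [ 0.3 -0.8 -3.8]
[(66.98660278320312, np.float64(20.0)), (77.51734161376953, np.float64(19.75)), (79.59308624267578, np.float64(20.25)), (98.59363555908203, np.float64(19.5)), (101.45336151123047, np.float64(20.5)), (114.7455825805664, np.float64(19.25))]
```

Needle still at 20.0, so the probe tip has entered the groove. Continue down gently.

Call:
servo_tool(
  delta_pos=[
    [-0.02, 0.002, -0.045],
    [-0.042, 0.005, -0.091],
    [-0.042, 0.005, -0.091],
  ],
  rotation=[
    [0, 0, 0],
    [0, 0, 0],
    [0, 0, 0],
  ],
)

```text
t: 6.95
eef_pos: [0.6106, 0.0945, 0.2188]
ee_rot: [-3.04, 0.181, 0.677]
force: [-0.0, 1.0, -3.7]
finger_gap: 0.284
gripper_force: 30.0
```

```bash
python3 dial.py w5
```

```text
6.95 [0.6106 0.0945 0.2188] [-0.   1.  -3.7]
[(67.3725357055664, np.float64(20.0)), (77.89703369140625, np.float64(19.75)), (80.0131607055664, np.float64(20.25)), (98.88187408447266, np.float64(19.5)), (101.8999252319336, np.float64(20.5)), (115.10070037841797, np.float64(19.25))]
```

Call:
servo_tool(
  delta_pos=[
    [-0.006, 0.001, -0.014],
    [-0.0125, 0.001, -0.027],
    [-0.0125, 0.001, -0.027],
  ],
  rotation=[
    [0, 0, 0],
    [0, 0, 0],
    [0, 0, 0],
  ],
)

```text
t: 7.3
eef_pos: [0.6098, 0.0945, 0.2167]
ee_rot: [-3.041, 0.181, 0.675]
force: [-0.3, -0.4, -1.6]
finger_gap: 0.285
gripper_force: 30.0
```

```bash
python3 dial.py w6
```

```text
7.3 [0.6098 0.0945 0.2167] [-0.3 -0.4 -1.6]
[(69.80999755859375, np.float64(18.0)), (78.93882751464844, np.float64(18.25)), (87.80988311767578, np.float64(17.75)), (98.2573471069336, np.float64(18.5)), (105.77328491210938, np.float64(17.5)), (114.21343994140625, np.float64(18.75))]
```

Call:
servo_tool(
  delta_pos=[
    [-0.004, 0.0005, -0.009],
    [-0.0085, 0.001, -0.018],
    [-0.0085, 0.001, -0.018],
  ],
  rotation=[
    [0, 0, 0],
    [0, 0, 0],
    [0, 0, 0],
  ],
)

```text
t: 7.65
eef_pos: [0.609, 0.0946, 0.2151]
ee_rot: [-3.041, 0.181, 0.675]
force: [1.5, 0.5, -1.9]
finger_gap: 0.286
gripper_force: 30.0
```

```bash
python3 dial.py w7
```

```text
7.65 [0.609  0.0946 0.2151] [ 1.5  0.5 -1.9]
[(76.77738189697266, np.float64(16.25)), (78.44105529785156, np.float64(16.0)), (94.68246459960938, np.float64(16.5)), (95.68875122070312, np.float64(15.75)), (109.9847640991211, np.float64(15.5)), (114.07711029052734, np.float64(16.75))]
```

Call:
servo_tool(
  delta_pos=[
    [-0.004, 0.0005, -0.009],
    [-0.0085, 0.001, -0.018],
    [-0.0085, 0.001, -0.018],
  ],
  rotation=[
    [0, 0, 0],
    [0, 0, 0],
    [0, 0, 0],
  ],
)

```text
t: 8.0
eef_pos: [0.6089, 0.0945, 0.2149]
ee_rot: [-3.041, 0.181, 0.671]
force: [4.1, -1.6, 17.3]
finger_gap: 0.281
gripper_force: 30.0
```

```bash
python3 dial.py w8
```

```text
8.0 [0.6089 0.0945 0.2149] [ 4.1 -1.6 17.3]
[(76.86730194091797, np.float64(16.0)), (78.78656005859375, np.float64(16.25)), (92.37039184570312, np.float64(15.75)), (97.62289428710938, np.float64(16.5)), (107.88023376464844, np.float64(15.5)), (114.20046997070312, np.float64(15.25))]
```

Seated: the depth reads about 16.1 mm and the base stops there (about 20 N). I'll ease off to a gentle press and hold for 1.2 s.

Call:
servo_tool(
  delta_pos=[
    [0.004, 0, 0.008],
    [0.004, 0, 0.008],
    [0.004, 0, 0.008],
    [0.004, 0, 0.008],
    [0.004, 0, 0.008],
    [0.004, 0, 0.008],
    [0.004, 0, 0.008],
    [0.004, 0, 0.008],
    [0.004, 0, 0.008],
    [0.004, 0, 0.008],
    [0.004, 0, 0.008],
    [0.004, 0, 0.008],
  ],
  rotation=[
    [0, 0, 0],
    [0, 0, 0],
    [0, 0, 0],
    [0, 0, 0],
    [0, 0, 0],
    [0, 0, 0],
    [0, 0, 0],
    [0, 0, 0],
    [0, 0, 0],
    [0, 0, 0],
    [0, 0, 0],
    [0, 0, 0],
  ],
)

```text
t: 9.25
eef_pos: [0.609, 0.0946, 0.2149]
ee_rot: [-3.041, 0.181, 0.673]
force: [4.1, -1.7, 10.0]
finger_gap: 0.28
gripper_force: 30.0
```

```bash
python3 dial.py w9; python3 - <<'E'
import cv2
f=cv2.imread("pics/w9.png");cv2.imwrite("pics/w9b.png",cv2.resize(f[170:260,220:360],None,fx=5,fy=5,interpolation=cv2.INTER_CUBIC))
E
```

```text
9.25 [0.609  0.0946 0.2149] [ 4.1 -1.7 10. ]
[(76.77546691894531, np.float64(16.0)), (79.19007873535156, np.float64(16.25)), (92.24695587158203, np.float64(15.75)), (98.34109497070312, np.float64(16.5)), (107.40800476074219, np.float64(15.5)), (113.9399185180664, np.float64(15.25))]
```

View pics/w9b.png

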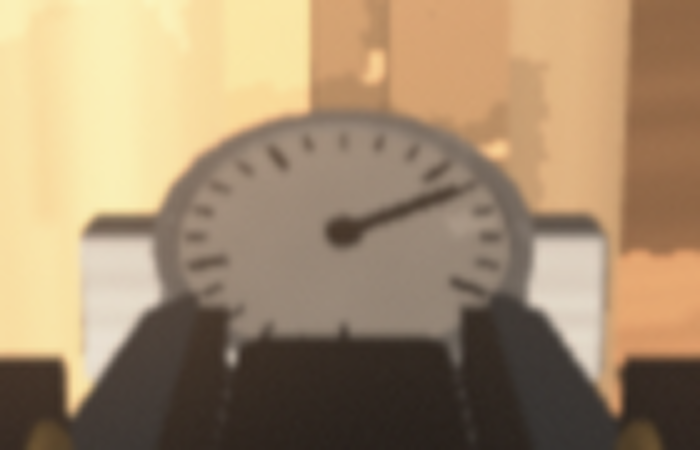

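The needle sits one mark past the long 15 mark, so the depth is 16 mm and the stile is good: it goes on the bearers. Retracting and returning the gauge.

Call:
servo_tool(
  delta_pos=[
    [0.03, -0.003, 0.065],
    [0.12, -0.013, 0.26],
    [0.25, -0.027, 0.54],
    [0.3, -0.03, 0.65],
    [0.3, -0.03, 0.65],
  ],
  rotation=[
    [0, 0, 0],
    [0, 0, 0],
    [0, 0, 0],
    [0, 0, 0],
    [0, 0, 0],
  ],
)

```text
t: 9.8
eef_pos: [0.6395, 0.0916, 0.2803]
ee_rot: [-3.041, 0.181, 0.671]
force: [-0.3, -0.3, -3.1]
finger_gap: 0.283
gripper_force: 30.0
```

```bash
python3 - <<'E'
from h import *
s=read_state();R0=R.from_rotvec(s["ee_rot"]);T=R.from_rotvec([3.139,-.126,.001])
d=(T*R0.inv()).as_rotvec();print(s["eef_pos"],d/2/np.pi)
print((np.array([.5433,-.1036,.1282])-s["eef_pos"])*10)
E
```

```text
[0.63952994 0.09161211 0.28032151] [-0.00627135 -0.0689346   0.00602976]
[-0.96229937 -1.95212106 -1.5212151 ]
```

Call:
servo_tool(
  delta_pos=[
    [-0.1, -0.4, 0.1],
    [-0.3, -0.8, 0.1],
    [-0.48, -0.97, 0.1],
    [-0.48, -0.97, 0.1],
  ],
  rotation=[
    [-0.0015, -0.017, 0.0015],
    [-0.003, -0.034, 0.003],
    [-0.0045, -0.052, 0.0045],
    [-0.0063, -0.0689, 0.006],
  ],
)

```text
t: 10.2
eef_pos: [0.5876, -0.0074, 0.2884]
ee_rot: [3.137, -0.129, -0.0]
force: [-0.1, 1.2, -3.6]
finger_gap: 0.286
gripper_force: 30.0
```

Call:
servo_tool(
  delta_pos=[
    [-0.2, -0.4, 0],
    [-0.48, -0.8, -0.2],
    [-0.48, -0.98, -0.6],
    [-0.48, -0.98, -0.6],
    [-0.48, -0.98, -0.6],
    [-0.48, -0.98, -0.6],
  ],
  rotation=[
    [0, 0, 0],
    [0, 0, 0],
    [0, 0, 0],
    [0, 0, 0],
    [0, 0, 0],
    [0, 0, 0],
  ],
)

```text
t: 10.8
eef_pos: [0.5429, -0.1027, 0.2296]
ee_rot: [3.139, -0.126, -0.003]
force: [0.7, -0.1, -3.1]
finger_gap: 0.285
gripper_force: 30.0
```

```bash
python3 - <<'E'
from h import *
s=read_state();R0=R.from_rotvec(s["ee_rot"]);T=R.from_rotvec([3.139,-.126,.001])
d=(T*R0.inv()).as_rotvec();print(s["eef_pos"],d/2/np.pi)
print((np.array([.5433,-.1036,.1282])-s["eef_pos"])*10)
E
```

```text
[ 0.5428961  -0.10271308  0.22957369] [ 3.70874619e-05 -3.66742749e-04 -3.75475316e-05]
[ 0.00403903 -0.00886916 -1.01373688]
```

Down 99 mm to just above contact, then feel for contact.

Call:
servo_tool(
  delta_pos=[
    [0, -0.005, -0.25],
    [0, -0.005, -0.6],
    [0, -0.005, -0.9],
    [0, -0.005, -0.98],
    [0, -0.005, -0.98],
    [0, -0.005, -0.98],
  ],
  rotation=[
    [0, 0, 0],
    [0, 0, 0],
    [0, 0, 0],
    [0, 0, 0],
    [0, 0, 0],
    [0, 0, 0],
  ],
)

```text
t: 11.4
eef_pos: [0.5436, -0.1038, 0.1326]
ee_rot: [3.138, -0.126, -0.0]
force: [-0.3, -0.3, -3.1]
finger_gap: 0.285
gripper_force: 30.0
```

Call:
servo_tool(
  delta_pos=[
    [0, 0, -0.015],
    [0, 0, -0.03],
    [0, 0, -0.03],
    [0, 0, -0.03],
  ],
  rotation=[
    [0, 0, 0],
    [0, 0, 0],
    [0, 0, 0],
    [0, 0, 0],
  ],
)

```text
t: 11.8
eef_pos: [0.5428, -0.1039, 0.1285]
ee_rot: [3.138, -0.127, -0.002]
force: [-0.4, 0.1, 0.3]
finger_gap: 0.281
gripper_force: 30.0
```

Call:
servo_tool(
  delta_pos=[
    [0, 0, -0.003],
    [0, 0, -0.003],
    [0, 0, -0.003],
    [0, 0, -0.003],
    [0, 0, -0.003],
  ],
  rotation=[
    [0, 0, 0],
    [0, 0, 0],
    [0, 0, 0],
    [0, 0, 0],
    [0, 0, 0],
  ],
  gripper=66,
)

```text
t: 12.3
eef_pos: [0.5425, -0.1038, 0.1277]
ee_rot: [3.139, -0.126, -0.004]
force: [0.2, -0.3, 0.4]
finger_gap: 0.692
gripper_force: 0.0
```

Call:
servo_tool(
  delta_pos=[
    [0, 0, 0.2],
    [0, 0, 0.5],
    [0, 0, 1],
    [0, 0, 1],
  ],
  rotation=[
    [0, 0, 0],
    [0, 0, 0],
    [0, 0, 0],
    [0, 0, 0],
  ],
)

```text
t: 12.7
eef_pos: [0.5452, -0.1046, 0.2334]
ee_rot: [3.136, -0.126, 0.01]
force: [0.6, 0.2, -0.3]
finger_gap: 0.725
gripper_force: 0.0
```

```bash
python3 - <<'E'
from h import *
s=read_state();R0=R.from_rotvec(s["ee_rot"])
T=R.from_euler("ZY",[-6.9,25],degrees=True)*R.from_euler("x",180,degrees=True)
print(s["eef_pos"],(T*R0.inv()).as_rotvec()/2/np.pi)
f,_=cam("wrist","w10");g,_=cam("scene","s2");h,_=cam("side","d2")
a=cv2.resize(f[100:300,130:450],(480,300));b=cv2.resize(g[180:270,225:305],(320,300),interpolation=2)
c=cv2.resize(h[195:270,275:345],(320,300),interpolation=2);z=np.zeros((300,480,3),np.uint8)
z[:,:320]=c
cv2.imwrite("pics/m1.png",np.vstack([np.hstack([a,b]),np.hstack([z,np.zeros((300,320,3),np.uint8)])]))
E
```

```text
[ 0.54516891 -0.10457213  0.23342172] [ 0.00744904  0.07008395 -0.0063475 ]
```

View pics/m1.png

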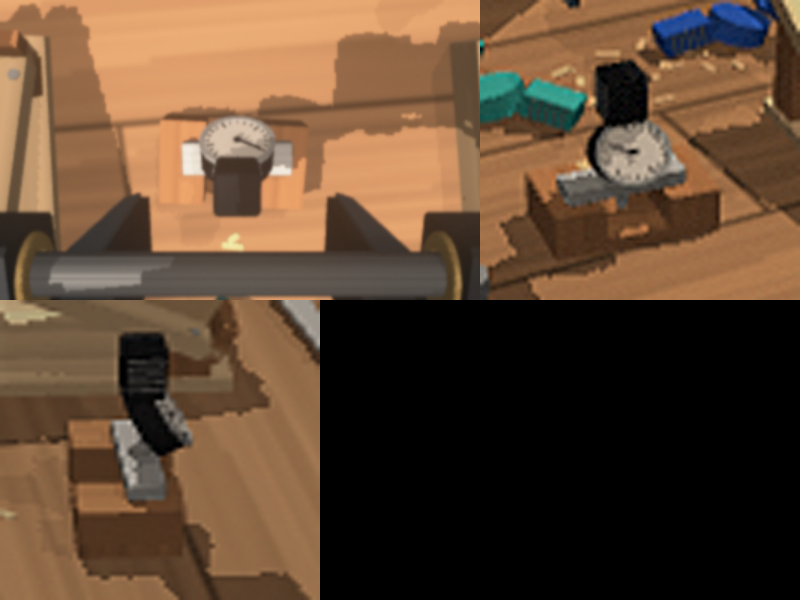

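Gauge stands upright on its rest, bar bridging the slot, probe hanging free. Now for the stile.

Call:
servo_tool(
  delta_pos=[
    [0.1, 0.3, 0.2],
    [0.2, 0.6, 0.4],
    [0.25, 0.98, 0.4],
    [0.25, 0.98, 0.4],
  ],
  rotation=[
    [0.002, 0.017, -0.0015],
    [0.004, 0.035, -0.003],
    [0.0055, 0.052, -0.0045],
    [0.0074, 0.07, -0.0057],
  ],
)

```text
t: 13.25
eef_pos: [0.5678, -0.0018, 0.2675]
ee_rot: [-3.031, 0.172, 0.692]
force: [-0.6, -1.0, -0.7]
finger_gap: 0.723
gripper_force: 0.0
```

Call:
servo_tool(
  delta_pos=[
    [0.1, 0.4, -0.1],
    [0.2, 0.8, -0.3],
    [0.26, 0.98, -0.6],
    [0.26, 0.98, -0.84],
    [0.26, 0.98, -0.84],
    [0.26, 0.98, -0.84],
  ],
  rotation=[
    [0, 0, 0],
    [0, 0, 0],
    [0, 0, 0],
    [0, 0, 0],
    [0, 0, 0],
    [0, 0, 0],
  ],
)

```text
t: 13.85
eef_pos: [0.5931, 0.0919, 0.1833]
ee_rot: [-3.031, 0.178, 0.688]
force: [0.5, -0.3, 1.8]
finger_gap: 0.719
gripper_force: 0.0
```

```bash
python3 - <<'E'
from h import *
s=read_state();R0=R.from_rotvec(s["ee_rot"])
T=R.from_euler("ZY",[-6.6,25],degrees=True)*R.from_euler("x",180,degrees=True)
print(s["eef_pos"],(T*R0.inv()).as_rotvec()/2/np.pi, (np.array([.5605,.0965,.111])-s["eef_pos"])*10)
f,C=cam("wrist","w11");g=cv2.cvtColor(f,cv2.COLOR_BGR2GRAY)
for r in (40,80,120,160,200): print(r,[int(x) for x in g[r,240:330]])
E
```

```text
[0.59305022 0.09190894 0.18334425] [-0.0004994  -0.00157981  0.00038248] [-0.32550218  0.04591058 -0.72344245]
40 [174, 174, 176, 175, 175, 174, 174, 174, 175, 175, 175, 174, 174, 174, 173, 174, 174, 174, 174, 174, 173, 174, 174, 173, 174, 173, 174, 174, 174, 173, 173, 173, 173, 173, 173, 172, 172, 172, 172, 173, 171, 172, 172, 172, 172, 172, 172, 171, 171, 171, 171, 171, 171, 171, 171, 171, 170, 171, 170, 170, 170, 170, 170, 169, 170, 170, 169, 168, 168, 169, 168, 168, 168, 168, 168, 167, 167, 167, 166, 159, 142, 135, 127, 115, 109, 108, 109, 109, 108, 109]
80 [174, 173, 172, 171, 169, 168, 166, 163, 162, 160, 158, 158, 158, 157, 157, 157, 156, 157, 158, 158, 159, 159, 159, 160, 160, 160, 160, 161, 162, 162, 164, 167, 167, 168, 169, 168, 167, 166, 165, 165, 165, 166, 166, 166, 167, 167, 167, 168, 168, 167, 166, 166, 166, 165, 164, 163, 163, 164, 162, 161, 161, 161, 160, 160, 160, 160, 160, 161, 160, 160, 160, 160, 160, 160, 160, 160, 160, 159, 157, 156, 154, 154, 155, 157, 162, 167, 169, 169, 169, 168]
120 [229, 229, 228, 227, 226, 222, 216, 212, 212, 211, 212, 211, 212, 216, 219, 2
[... 583 characters left out ...]
 158, 158, 157, 157, 158, 157, 152, 143, 139, 138, 136, 139, 155, 160, 160, 160, 160, 160, 160, 160, 160, 160, 160, 159, 159, 160, 159, 160, 160, 160, 159, 159, 158, 159, 158, 159, 159, 159, 159, 159, 162, 167, 172, 173, 175, 174, 177, 176, 175]
200 [220, 219, 218, 218, 217, 216, 215, 213, 211, 209, 208, 208, 207, 206, 205, 205, 206, 206, 206, 206, 206, 205, 206, 207, 205, 206, 204, 191, 158, 144, 143, 144, 143, 141, 131, 118, 131, 136, 136, 137, 137, 136, 137, 136, 136, 136, 136, 135, 138, 149, 168, 166, 148, 142, 146, 161, 178, 184, 190, 201, 205, 203, 203, 203, 203, 203, 203, 203, 203, 203, 203, 203, 203, 203, 203, 203, 202, 203, 202, 201, 190, 163, 153, 152, 153, 153, 154, 154, 153, 152]
```

Call:
servo_tool(
  delta_pos=[
    [-0.07, 0.008, -0.16],
    [-0.16, 0.02, -0.34],
    [-0.26, 0.03, -0.56],
    [-0.33, 0.04, -0.72],
    [-0.33, 0.04, -0.72],
    [-0.33, 0.04, -0.72],
  ],
  rotation=[
    [-0.0005, -0.0016, 0.0004],
    [-0.0005, -0.0016, 0.0004],
    [-0.0005, -0.0016, 0.0004],
    [-0.0005, -0.0016, 0.0004],
    [-0.0005, -0.0016, 0.0004],
    [-0.0005, -0.0016, 0.0004],
  ],
)

```text
t: 14.5
eef_pos: [0.5614, 0.0958, 0.1131]
ee_rot: [-3.039, 0.175, 0.668]
force: [0.2, -0.7, -0.5]
finger_gap: 0.722
gripper_force: 0.0
```

Call:
servo_tool(
  delta_pos=[
    [0, 0, 0],
    [0, 0, 0],
    [0, 0, 0],
    [0, 0, 0],
    [0, 0, 0],
  ],
  rotation=[
    [0, 0, 0],
    [0, 0, 0],
    [0, 0, 0],
    [0, 0, 0],
    [0, 0, 0],
  ],
  gripper=0,
  grip_force=40,
)

```text
t: 15.0
eef_pos: [0.561, 0.0961, 0.1123]
ee_rot: [-3.039, 0.175, 0.668]
force: [0.9, -1.6, 6.2]
finger_gap: 0.482
gripper_force: 40.0
```

Grip is good (44 mm). Lift along the normal and work out the bearers' frame from the earlier picture.

Call:
servo_tool(
  delta_pos=[
    [0.03, -0.003, 0.07],
    [0.12, -0.014, 0.26],
    [0.25, -0.03, 0.54],
    [0.4, -0.04, 0.86],
    [0.42, -0.05, 0.9],
  ],
  rotation=[
    [0, 0, 0],
    [0, 0, 0],
    [0, 0, 0],
    [0, 0, 0],
    [0, 0, 0],
  ],
)

```text
t: 15.5
eef_pos: [0.6053, 0.0911, 0.2054]
ee_rot: [-3.04, 0.174, 0.66]
force: [0.2, 0.4, -2.3]
finger_gap: 0.479
gripper_force: 40.0
```

```bash
python3 - <<'E'
from h import *
C=load("w1");k=1/1.4286
P=lambda x,y:((x+.5)*k-.5,(y+.5)*k-.5)
a=[onz(C,P(*p),.02).round(4) for p in [(205,196),(212,230),(233,306),(241,336)]];print(a)
m1=(a[0]+a[1])/2;m2=(a[2]+a[3])/2;d=m1-m2;print(np.linalg.norm(d),np.degrees(np.arctan2(d[1],d[0])))
S=load("s1");D=load("d1")
A=lambda x,y:(225+x/4-.4,160+y/4-.4)
print("scene bearer far ends",onz(S,A(720,65),.02),onz(S,A(690,65),.02))
for n,p in [("fL",(88,182)),("fgL",(107,180)),("fgR",(121,178)),("fR",(140,174))]: print(n,onz(C,P(*p),.076).round(4))
g=cv2.imread("pics/s2.png");
cv2.imwrite("pics/x.png",g)
s=read_state();R0=R.from_rotvec(s["ee_rot"])
for y in(4,7,9):
    T=R.from_euler("Z",y,degrees=True)*R.from_euler("x",180,degrees=True);print(y,(T*R0.inv()).as_rotvec()/2/np.pi)
print(s["eef_pos"],s["force"])
E
```

```text
[array([0.5751, 0.275 , 0.02  ]), array([0.5436, 0.2733, 0.02  ]), array([0.4689, 0.264 , 0.02  ]), array([0.4377, 0.2603, 0.02  ])]
0.10672676562137544 6.455796917863345
scene bearer far ends [0.44191953 0.46990298 0.02      ] [0.43090162 0.44807391 0.02      ]
fL [0.5893 0.3425 0.076 ]
fgL [0.5902 0.327  0.076 ]
fgR [0.5912 0.3154 0.076 ]
fR [0.5935 0.2996 0.076 ]
4 [-0.00172644 -0.06815352  0.02889922]
7 [ 5.82560199e-05 -6.82373061e-02  3.71045298e-02]
9 [ 0.00125007 -0.0682758   0.04257457]
[0.60528721 0.09110728 0.20537366] [ 0.22094926  0.40306565 -2.259772  ]
```

Call:
servo_tool(
  delta_pos=[
    [0, 0.1, 0.2],
    [-0.1, 0.3, 0.3],
    [-0.2, 0.55, 0.3],
    [-0.3, 0.8, 0.3],
    [-0.3, 0.8, 0.3],
  ],
  rotation=[
    [0, -0.015, 0.008],
    [0, -0.031, 0.016],
    [0, -0.047, 0.025],
    [-0.0002, -0.061, 0.032],
    [-0.0002, -0.0682, 0.0357],
  ],
)

```text
t: 16.0
eef_pos: [0.5698, 0.1738, 0.2318]
ee_rot: [3.136, 0.185, -0.007]
force: [-0.4, -1.5, -3.0]
finger_gap: 0.482
gripper_force: 40.0
```

Call:
servo_tool(
  delta_pos=[
    [-0.1, 0.4, 0],
    [-0.3, 0.9, 0],
    [-0.3, 0.9, 0],
  ],
  rotation=[
    [0, 0, 0],
    [0, 0, 0],
    [0, 0, 0],
  ],
)

```text
t: 16.3
eef_pos: [0.5397, 0.2652, 0.2312]
ee_rot: [-3.136, -0.183, 0.013]
force: [0.3, -1.4, -3.6]
finger_gap: 0.485
gripper_force: 40.0
```

Call:
servo_tool(
  delta_pos=[
    [-0.1, 0.4, 0],
    [-0.3, 0.9, 0],
    [-0.3, 0.9, 0],
  ],
  rotation=[
    [0, 0, 0],
    [0, 0, 0],
    [0, 0, 0],
  ],
)

```text
t: 16.6
eef_pos: [0.5099, 0.3551, 0.231]
ee_rot: [3.136, 0.183, -0.013]
force: [0.5, -1.2, -3.4]
finger_gap: 0.482
gripper_force: 40.0
```

Call:
servo_tool(
  delta_pos=[
    [-0.1, 0.4, 0],
    [-0.26, 0.67, -0.3],
    [-0.26, 0.67, -0.5],
    [-0.26, 0.67, -0.5],
    [-0.26, 0.67, -0.5],
  ],
  rotation=[
    [0, 0, 0],
    [0, 0, 0],
    [0, 0, 0],
    [0, 0, 0],
    [0, 0, 0],
  ],
)

```text
t: 17.1
eef_pos: [0.4866, 0.4176, 0.1817]
ee_rot: [3.135, 0.177, -0.011]
force: [0.7, 0.0, -2.4]
finger_gap: 0.481
gripper_force: 40.0
```

```bash
python3 - <<'E'
from h import *
s=read_state();R0=R.from_rotvec(s["ee_rot"])
T=R.from_euler("Z",6.5,degrees=True)*R.from_euler("x",180,degrees=True);print((T*R0.inv()).as_rotvec()/2/np.pi)
print(s["eef_pos"],s["joint_pos"],(np.array([.489,.418,.0505])-s["eef_pos"])*10)
f,_=cam("wrist","w12");g,_=cam("scene","s3")
a=cv2.resize(f,(480,360));b=cv2.resize(g[120:270,290:440],(320,320),interpolation=2)
z=np.zeros((360,800,3),np.uint8);z[:,:480]=a;z[:320,480:]=b;cv2.imwrite("pics/m2.png",z)
E
```

```text
[ 0.0003288  -0.00113596  0.00010102]
[0.48657459 0.41758406 0.18174826] [0.61486624 0.56335707 1.35187475 0.00257726 1.23338307 2.07198917] [ 0.02425412  0.00415937 -1.31248264]
```

View pics/m2.png

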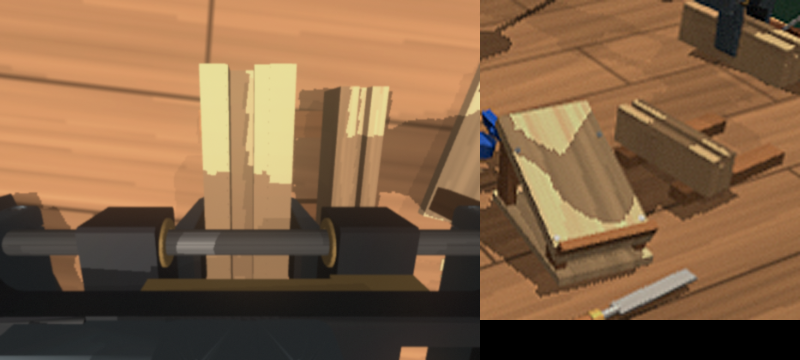

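The stile is held groove up, parallel to the finished stile (wrist (355,150)), with clear space around it. A quick check of the bearer free ends at scene crop (725,122) and (785,155).

```bash
python3 - <<'E'
from h import *
S=load("s3")
for u,v in[(725,122),(785,155),(610,158),(675,192)]: print(onz(S,(290+(u-480)/2.133,120+v/2.133),.02).round(3))
E
```

```text
[0.449 0.465 0.02 ]
[0.562 0.476 0.02 ]
[0.455 0.247 0.02 ]
[0.565 0.274 0.02 ]
```

Call:
servo_tool(
  delta_pos=[
    [0.02, 0, -0.2],
    [0.02, 0, -0.55],
    [0.02, 0, -0.85],
    [0.02, 0, -0.95],
    [0.02, 0, -0.95],
  ],
  rotation=[
    [0.0003, -0.001, 0],
    [0.0003, -0.001, 0],
    [0.0003, -0.001, 0],
    [0.0003, -0.001, 0],
    [0.0003, -0.001, 0],
  ],
)

```text
t: 17.7
eef_pos: [0.4886, 0.4177, 0.0865]
ee_rot: [-3.137, -0.176, 0.002]
force: [0.0, -0.1, -3.4]
finger_gap: 0.481
gripper_force: 40.0
```

Call:
servo_tool(
  delta_pos=[
    [0, 0, -0.15],
    [0, 0, -0.28],
    [0, 0, -0.34],
    [0, 0, -0.34],
  ],
  rotation=[
    [0, 0, 0],
    [0, 0, 0],
    [0, 0, 0],
    [0, 0, 0],
  ],
)

```text
t: 18.1
eef_pos: [0.4883, 0.4181, 0.0521]
ee_rot: [-3.136, -0.177, 0.001]
force: [-0.1, 0.6, -2.5]
finger_gap: 0.482
gripper_force: 40.0
```

Call:
servo_tool(
  delta_pos=[
    [0, 0, -0.01],
    [0, 0, -0.02],
    [0, 0, -0.02],
  ],
  rotation=[
    [0, 0, 0],
    [0, 0, 0],
    [0, 0, 0],
  ],
)

```text
t: 18.4
eef_pos: [0.4887, 0.4184, 0.0512]
ee_rot: [-3.136, -0.177, -0.001]
force: [-1.1, -0.6, 0.4]
finger_gap: 0.483
gripper_force: 40.0
```

Call:
servo_tool(
  delta_pos=[
    [0, 0, -0.005],
    [0, 0, -0.005],
    [0, 0, -0.005],
  ],
  rotation=[
    [0, 0, 0],
    [0, 0, 0],
    [0, 0, 0],
  ],
)

```text
t: 18.7
eef_pos: [0.4887, 0.4184, 0.0511]
ee_rot: [-3.135, -0.177, -0.001]
force: [-2.8, -1.9, 9.3]
finger_gap: 0.483
gripper_force: 40.0
```

Call:
servo_tool(
  delta_pos=[
    [0, 0, 0],
    [0, 0, 0],
    [0, 0, 0],
    [0, 0, 0],
    [0, 0, 0],
    [0, 0, 0],
  ],
  rotation=[
    [0, 0, 0],
    [0, 0, 0],
    [0, 0, 0],
    [0, 0, 0],
    [0, 0, 0],
    [0, 0, 0],
  ],
  gripper=64,
)

```text
t: 19.3
eef_pos: [0.4885, 0.4182, 0.0502]
ee_rot: [-3.136, -0.177, 0.0]
force: [0.3, 0.4, 0.6]
finger_gap: 0.7
gripper_force: 0.0
```

Call:
servo_tool(
  delta_pos=[
    [0, 0, 0.1],
    [0, 0, 0.4],
    [0, 0, 0.9],
    [0, 0, 1],
    [0, 0, 1],
  ],
  rotation=[
    [0, 0, 0],
    [0, 0, 0],
    [0, 0, 0],
    [0, 0, 0],
    [0, 0, 0],
  ],
)

```text
t: 19.8
eef_pos: [0.4896, 0.419, 0.1533]
ee_rot: [-3.133, -0.177, -0.006]
force: [-0.4, 0.2, -1.0]
finger_gap: 0.702
gripper_force: 0.0
```

Call:
servo_tool(
  delta_pos=[
    [0, 0, 0.4],
    [0, 0, 0.9],
    [0, 0, 0.9],
    [0, 0, 0.9],
    [0, 0, 0.9],
  ],
  rotation=[
    [0, 0, 0],
    [0, 0, 0],
    [0, 0, 0],
    [0, 0, 0],
    [0, 0, 0],
  ],
)

```text
t: 20.3
eef_pos: [0.4878, 0.4177, 0.2386]
ee_rot: [3.136, 0.177, -0.003]
force: [0.9, 0.5, -0.6]
finger_gap: 0.703
gripper_force: 0.0
```

```bash
python3 - <<'E'
from h import *
s=read_state();print(s["t"],s["eef_pos"],s["force"])
f,C=cam("wrist","w13");f2,D=cam("side","d3")
g=cv2.cvtColor(f,cv2.COLOR_BGR2GRAY)
Rm=R.from_euler("z",6.5,degrees=True).as_matrix()
P=np.array([.489,.418,.076])+np.array([[a,b,0] for a in(-.09,.09) for b in(-.022,.022)])@Rm.T
print("expect",proj(C,P).round(0).tolist())
for r in (130,170,210): print(r,[int(x) for x in g[r,240:340:2]])
print([int(x) for x in g[60:180:2,275]])
d0=cv2.imread("pics/d1.png");s0=cv2.imread("pics/s1.png");f3,_=cam("scene","s4")
for a,b,n in((d0,f2,"side"),(s0,f3,"scene")):
    m=(cv2.absdiff(a,b).max(2)>45).astype(np.uint8);k,_,st,_=cv2.connectedComponentsWithStats(m)
    print(n,[st[i].tolist() for i in range(1,k) if st[i,4]>40])
E
```

```text
20.3 [0.48783578 0.41770009 0.23861111] [ 0.85521663  0.47444002 -0.60114796]
expect [[309.0, 283.0], [269.0, 283.0], [311.0, 110.0], [266.0, 110.0]]
130 [153, 154, 153, 151, 151, 152, 154, 153, 137, 133, 142, 143, 155, 208, 215, 215, 214, 214, 214, 194, 146, 150, 151, 149, 193, 200, 210, 214, 214, 212, 215, 214, 214, 214, 214, 189, 90, 87, 84, 83, 83, 80, 80, 81, 81, 82, 83, 85, 89, 89]
170 [158, 157, 157, 157, 158, 150, 149, 148, 148, 149, 148, 149, 152, 196, 213, 213, 213, 212, 212, 193, 143, 146, 145, 138, 189, 202, 211, 212, 212, 211, 211, 211, 211, 210, 209, 148, 112, 112, 112, 111, 110, 110, 109, 109, 109, 109, 109, 107, 99, 107]
210 [166, 166, 166, 166, 166, 161, 156, 154, 154, 155, 154, 154, 155, 175, 211, 211, 211, 211, 211, 187, 142, 141, 141, 141, 186, 193, 207, 211, 211, 211, 211, 211, 211, 210, 201, 126, 107, 108, 107, 106, 106, 105, 106, 105, 105, 106, 104, 102, 96, 113]
[152, 151, 152, 151, 153, 155, 157, 158, 157, 155, 152, 149, 149, 149, 150, 152, 155, 157, 156, 155, 158, 161, 162, 164, 166, 201, 216, 216, 216, 216, 216, 215, 215, 215, 215, 215, 215, 215, 215, 215, 
[... 689 characters left out ...]
33, 9, 13, 67], [33, 238, 54, 52, 1288], [194, 243, 9, 19, 106], [204, 247, 56, 63, 1808], [24, 249, 18, 30, 199], [152, 266, 40, 29, 428], [196, 276, 9, 13, 62], [116, 304, 25, 7, 72]]
scene [[201, 0, 73, 94, 1201], [244, 0, 50, 49, 969], [417, 0, 38, 14, 393], [374, 25, 74, 69, 875], [240, 55, 15, 34, 281], [415, 54, 19, 6, 47], [185, 67, 16, 21, 99], [202, 67, 34, 51, 770], [389, 83, 18, 22, 273], [190, 106, 13, 11, 46], [401, 116, 12, 11, 94], [160, 132, 32, 28, 516], [233, 154, 129, 83, 3224], [365, 154, 16, 11, 111], [219, 159, 26, 11, 108], [376, 159, 59, 42, 999], [159, 175, 97, 56, 2083], [371, 178, 18, 11, 57], [264, 198, 34, 19, 340], [407, 202, 19, 9, 78], [362, 209, 11, 10, 43]]
```

The stile lies where expected, flat with the groove up (edges 266-311 px, end at row 110), and the gripper is clear.

```bash
python3 -c "
from plant import job_done
print(job_done())"
```

```text
the job is handed in; nothing more can be done
None
```

The gauge read a groove depth of 16 mm (at least 12 needed), so I laid the stile flat, groove up, on the bearers beside the finished one; the gauge is back upright on its rest, and I handed the job in at about 20 s.

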